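Load jam jars into a jar rack and lock its front rail

TASK

Put the jam jars that stand loose on the worktop into the wooden jar rack: turn the turnbutton aside, lower the front rail fully, and work each jar into the row from the front, easing its neighbours apart so that all jars stand upright on the rack's floor in one row. Then raise the rail until it is fully shut and turn the button back across it to lock it. Topple none of the jars that already stand in the rack, and leave the other things on the worktop where they are.

Things in the scene. Friction and masses are not known exactly. Their poses are not given: they have to be found in the camera images.
- rack: fixed wooden jar rack, a trough open in front and above. Origin: on the worktop under the middle of its row; x away from the robot, y along the row to the left (yaw varies). Floor 10 mm thick (jars stand at z = 10 mm), x = -55 to 55 mm; end panels 75 mm high, inner faces at y = +-212.5 mm; back slat: front face x = 42 mm, top z = 56 mm. Six jars fill it with 25 mm to spare
- rack_post (a point): middle of the top of the wooden post that carries the turnbutton, outside the rack's right (-y) end panel: rack x = -32, y = -247, z = 84 mm; 26 x 46 mm
- rail (a joint): hinge of the drop-down front rail, a 12 mm steel bar along the whole front. Hinge line along the rack's y at rack x = -61, z = 14 mm. 0 = upright, shut (bar at x = -61, z = 64 mm); grows as its top comes down toward the robot, stop at 1.1 rad (fully open). Stiff (0.13 N m): stays where left. The turnbutton's nose, when across, blocks it both ways
- rail_knob (a point): centre of the rail's round wooden knob: a disc 28 mm in diameter, 18 mm thick, axis along the rack's y, at rack y = 0, 80 mm from the hinge line (rack z = 94 mm when shut), its edge 10 mm above the bar. Pinched across its flat faces (fingers closing along rack y) it can turn between the fingers as the rail swings
- button (a joint): turnbutton on the post, turning about a vertical axis. 0 = pointing to the front (rack -x), its turned-down nose in front of the end of the bar: locked. Grows counter-clockwise seen from above, to the stop at 1.4 rad: pointing out to the rack's -y, clear of the rail. Friction 0.04 N m; stays where left
- button_grip (a point): grip point of the turnbutton, on its axis (rack x = -32, y = -252, z = 113 mm): an upright wooden rib 10 mm thick, 48 mm long, 34 mm high (rack z = 93 to 127 mm) along the button (along rack x when locked), on a steel wing 18 mm wide, 8 mm thick, whose nose reaches 49 mm from the axis
- jar_a: closed jam jar, round, 66 mm in diameter and 84 mm tall, 0.17 to 0.36 kg, smooth glass (friction about 0.3); nearly straight sides, lid 63 mm across over the top 10 mm. Origin: centre of its underside. One of the two or three jars waiting on the worktop beside the rack (may be absent)
- jar_b: closed jam jar, round, 66 mm in diameter and 84 mm tall, 0.17 to 0.36 kg, smooth glass (friction about 0.3); nearly straight sides, lid 63 mm across over the top 10 mm. Origin: centre of its underside. One of the two or three jars waiting on the worktop beside the rack (may be absent)
- jar_c: closed jam jar, round, 66 mm in diameter and 84 mm tall, 0.17 to 0.36 kg, smooth glass (friction about 0.3); nearly straight sides, lid 63 mm across over the top 10 mm. Origin: centre of its underside. One of the two or three jars waiting on the worktop beside the rack (may be absent)
- row_jar0: closed jam jar, round, 66 mm in diameter and 84 mm tall, 0.17 to 0.36 kg, smooth glass (friction about 0.3); nearly straight sides, lid 63 mm across over the top 10 mm. Origin: centre of its underside. One of the three jars already standing in the rack, gaps of 40 to 65 mm between them and to the end panels, each too narrow for a jar; slides when pushed
- row_jar1: closed jam jar, round, 66 mm in diameter and 84 mm tall, 0.17 to 0.36 kg, smooth glass (friction about 0.3); nearly straight sides, lid 63 mm across over the top 10 mm. Origin: centre of its underside. One of the three jars already standing in the rack, gaps of 40 to 65 mm between them and to the end panels, each too narrow for a jar; slides when pushed
- row_jar2: closed jam jar, round, 66 mm in diameter and 84 mm tall, 0.17 to 0.36 kg, smooth glass (friction about 0.3); nearly straight sides, lid 63 mm across over the top 10 mm. Origin: centre of its underside. One of the three jars already standing in the rack, gaps of 40 to 65 mm between them and to the end panels, each too narrow for a jar; slides when pushed
- bowl: bystander: white bowl, 115 mm across, 56 mm high; origin at the middle of its underside. Leave it alone
- teabox: bystander: tea carton, 69 x 133 x 66 mm; origin at the middle of its underside. Leave it alone
- spice: bystander: spice jar, 45 mm across, 106 mm tall; origin at the middle of its underside. Leave it alone
- tin: bystander: short food tin, 75 mm across, 58 mm high; origin at the middle of its underside. Leave it alone
Mind the look-alikes: they are no part of the job. Leave any purple or turquoise look-alike of the jar_a alone.

How it is judged:
By the outcome, as a careful person would: the job done as asked, in the order asked, and still so for the second after the job is handed in, with the robot touching nothing.
Of jar_a, jar_b, jar_c only 2 to 3 are there at a start; the rules pass over those that are not, and their reading is None.
Once in a run the grip may slacken for a moment while it holds something.
It also fails if it takes over 210 s, if anything falls off the work surface, if the arm or the gripper's body presses on something with over 40 N, if the wrist force passes 120 N, or if a joint passes its speed limit or range.

ROBOT

A 7-joint arm with a two-finger parallel gripper is mounted at the origin on a cart in front of the work surface, level with it; the furniture and walls round the work are solid. World frame = base frame: x ahead of the robot, y to its left, z up, the work surface at z = 0. Lengths are in m, angles in degrees, forces in N, time in s.
With the tool pointing down it reaches from about 0.425 to 0.875 m from the base axis. Payload 4.7 kg.
Tool frame: the origin (TCP) lies midway between the tips of the shut fingers; the grasp point (between the pads) lies 19 mm behind it; z points along the fingers, y is the line along which they close (so a half turn about z gives the same grasp; the last joint's range is limited). The gripper opens to 87 mm and grips with 3 to 60 N. Pads are 19 mm wide; open, the fingers measure 117 mm over their backs; the gripper's body (75 mm by 190 mm) begins 51 mm behind the grasp point.
Start: joints at [67.557, 18.392, -4.016, 83.108, 1.295, 78.541, -3.26], TCP at [0.257, -0.597, 0.223] pointing down, gripper open.
Joint ranges: [-163.93, 163.93], [-17.29, 119.83], [-79.2, 71.16], [3.27, 140.29], [-89.18, 269.18], [5.43, 117.66], [-154.24, 154.24]. Speed limits (degrees/s): [147.25, 147.25, 180, 180, 180, 180, 180].

INTERFACE

Orientations are given as a 3x3 rotation matrix whose columns are the frame's x, y, z axes.
In Python, from rig import sense, vision, job gives the robot as it stands.
- The arm moves only by the tool jog_arm, never from a script. Its argument "commands" is a list of rows, each a list of 6 numbers: the shift along the tool's x, y, z in cm, then the turn, a rotation vector about the tool's x, y, z in rad. A call has 1 to 20 rows; each row shifts and turns the commanded pose from where the row before left it, along the tool's axes as they then stand; what a row does not reach is not made up. A row lasts 1/12 s, in which the tool goes at most 41.7 mm and 7.16 degrees, less where a joint would pass 70% of its speed; a pose out of reach is approached as far as the arm can. A call is refused whole if a number of a shift passes 4.17 or a number of a turn 0.125, either way. A call with a gripper value outside its range is refused whole. "gripper" is the opening, from 0 (shut) to 1 (fully open), set as the call begins (left out, the last holds). The fingers move at their own pace and stop on an object; "grip_force" is the grip in N (left out, the last holds). Time passes only in rows, so rows that do not move let the fingers close. It gives the time, the measured TCP pose, the force, the opening and the grip force at its end, in the units of the state.
- sense(): the state, without advancing time (a new reading comes with each control period).
- vision.grab_frame(name): name is "scene" or "top" or "wrist"; returns the picture (420x560x3 uint8, blue, green, red); there is no depth.
- vision.calibration(name): a dict with "camera_matrix" (3x3 intrinsics, pixels), "R" (3x3) and "t" (3): a world point X has camera coordinates R X + t. Camera axes: x right, y down, z forward; pixel columns grow to the right and rows downward; lengths in m; the calibration is good to about 2 mm. The wrist camera is an equidistant fisheye: a pixel r from the principal point sees the ray r / f radians off the axis. A picture is of the moment at which its call begins: read the wrist's pose just before it. calibration takes no time and is no camera call; for the wrist camera it gives the pose at the moment of the call.
- job.sign_off(): hands the job in; it is judged then, once.
Trained networks look in the newest picture that a camera, given by its name, has taken for a name from the list of things; names that differ only in an ending like _2 or _b are one class to them, and where a whole thing is asked for, a point or a joint stands for the part that bears it (a point fixed in the world has none). Each returns a list of dicts, best first, with "p" (0 to 1); they miss things now and then, are a little off and sometimes report something else, mostly with a low value. They report only what shows in the picture. A call takes as long as a camera call. They do not tell look-alikes from the thing itself.
- vision.masks_of(name, camera): "pixels" (420x560 bool, what is visible of it) and "extent" ([left, top, right, bottom] in pixels, round what is visible of it).
The state is a dict: "t": time; "joint_positions": joint angles; "qvel": joint speeds; "joint_torque": joint torques, N m; "tool_pos": TCP position; "ee_rot": TCP orientation; "ft_force": force on the tool from outside, world axes, zero at the start; "wrist_torque": the same for the moment, N m; "opening": finger opening in m; "finger_force": force on a finger pad.
Only numpy, scipy, OpenCV 4.12 (cv2) and the standard library are available. Lean on these libraries where they do the work, as an engineer would, in place of code of your own. Each camera call takes 0.05 s, during which the arm holds its last target. There are 200 camera calls.

## Working session

There is one attempt and no reset: what is moved stays moved. The work goes in short steps, Python scripts to look and compute and a tool call to move; the robot and the scene stay as the last step left them, time stands still between calls to the robot, and variables do not carry over. Pictures are saved under pics/ and viewed, at most 14 in all, crops included, and the job is handed in when it is done.

Besides the shell and the picture viewer there is one more tool, called after "Request:" in YAML: its name, and indented under it one key for each argument. jog_arm: Moves the arm, as the interface text tells. Its arguments: {"type":"object","properties":{"commands":{"type":"array"},"gripper":{"type":"number"},"grip_force":{"type":"number"}},"required":["commands"]}

```bash
ls; mkdir -p pics; python3 - <<'E'
from rig import sense, vision, job
import cv2, numpy as np
for n in ("scene","top"):
    im=vision.grab_frame(n); cv2.imwrite(f"pics/{n}0.png",im)
    c=vision.calibration(n); print(n,np.round(c["camera_matrix"],1).tolist(),np.round(c["R"],3).tolist(),np.round(c["t"],3).tolist())
s=sense(); print({k:np.round(v,3).tolist() for k,v in s.items()})
E
```

```text
pics
scene [[539.2, 0.0, 284.1], [0.0, 539.2, 215.8], [0.0, 0.0, 1.0]] [[-0.518, -0.856, -0.002], [-0.496, 0.301, -0.814], [0.697, -0.421, -0.58]] [0.256, 0.319, 1.566]
top [[480.7, 0.0, 284.8], [0.0, 480.7, 213.1], [0.0, 0.0, 1.0]] [[0.009, -1.0, -0.001], [-0.976, -0.009, -0.219], [0.219, 0.003, -0.976]] [-0.003, 0.54, 1.37]
{'t': 0.1, 'joint_positions': [67.555, 18.434, -4.017, 83.169, 1.296, 78.542, -3.26], 'qvel': [0.054, -0.121, -0.015, -0.159, -0.071, 0.048, -0.032], 'joint_torque': [-0.0, -49.257, -0.406, -31.34, -0.064, 0.039, 0.0], 'tool_pos': [0.256, -0.597, 0.222], 'ee_rot': [[0.919, 0.395, -0.001], [0.395, -0.919, 0.002], [-0.0, -0.002, -1.0]], 'ft_force': [-0.126, -0.271, 0.233], 'wrist_torque': [0.031, 0.006, -0.038], 'finger_force': 0.0, 'opening': 0.087}
```

View pics/scene0.png

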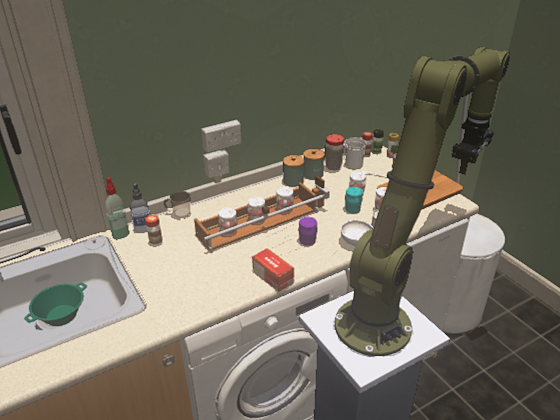

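View pics/top0.png

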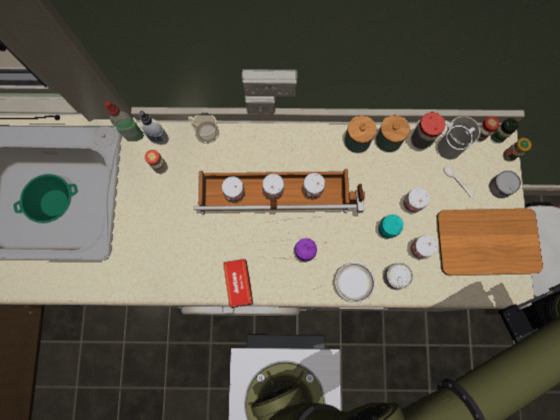

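The scene view shows the rack with three jars, with the purple and turquoise look-alikes in front and to the right. In the top view the rack spans about x 198-360, y 170-212, with the button near (361,198). The white-lidded things on the right are at (417,200), (424,247) and (399,276).

```bash
cat > h.py <<'E'
from rig import sense, vision, job
import cv2, numpy as np
def ray(cam,px):
    c=vision.calibration(cam); K=c["camera_matrix"];R=np.array(c["R"]);t=np.array(c["t"])
    d=np.linalg.inv(K)@np.array([px[0],px[1],1.]); return -R.T@t, R.T@d
def onz(cam,px,z):
    o,d=ray(cam,px); return o+d*(z-o[2])/d[2]
def proj(cam,X):
    c=vision.calibration(cam); p=np.array(c["camera_matrix"])@(np.array(c["R"])@np.array(X)+c["t"]); return p[:2]/p[2]
def tri(a,b):
    A=[];B=[]
    for o,d in (a,b):
        d=d/np.linalg.norm(d);P=np.eye(3)-np.outer(d,d);A.append(P);B.append(P@o)
    X=np.linalg.solve(sum(A),sum(B)); return X
E
python3 - <<'E'
from h import *
for n in ("scene","top"):
    im=vision.grab_frame(n)
    for thing in ("jar_a","row_jar0","button","rail_knob","tin","spice","bowl","rack_post","rail","teabox"):
        for m in vision.masks_of(thing,n):
            if m["p"]<.3: continue
            ys,xs=np.nonzero(m["pixels"]); print(n,thing,round(m["p"],2),[round(float(v)) for v in m["extent"]],"c",xs.mean().round(1),ys.mean().round(1),len(xs))
im=cv2.imread("pics/top0.png")
cv2.imwrite("pics/c1.png",cv2.resize(im[160:300,190:450],None,fx=3,fy=3,interpolation=cv2.INTER_CUBIC))
E
```

```text
scene jar_a 0.88 [347, 186, 364, 212] c 353.3 199.2 427
scene jar_a 0.74 [375, 187, 386, 209] c 379.2 196.3 159
scene jar_a 0.74 [295, 215, 318, 243] c 307.4 230.1 456
scene jar_a 0.59 [350, 173, 367, 194] c 358.1 179.8 242
scene row_jar0 0.81 [244, 198, 267, 222] c 255.6 206.7 317
scene row_jar0 0.7 [218, 207, 237, 237] c 228.2 220.9 488
scene row_jar0 0.69 [278, 186, 293, 212] c 284.6 197.9 353
scene row_jar0 0.64 [195, 175, 329, 253] c 262.6 216.1 3050
scene row_jar0 0.46 [374, 187, 386, 208] c 379.1 196.8 154
scene button 0.73 [311, 177, 328, 201] c 321.8 185.6 176
scene rail_knob 0.94 [207, 195, 325, 243] c 260.3 217.4 418
scene tin 0.43 [374, 210, 379, 226] c 374.5 216.5 69
scene spice 0.85 [147, 217, 163, 247] c 154.2 229.7 372
scene bowl 0.75 [339, 219, 374, 245] c 354.0 230.0 525
scene bowl 0.52 [218, 207, 238, 235] c 228.1 219.9 430
scene rack_post 0.82 [193, 176, 329, 252] c 262.4 216.1 3119
scene rail 0.92 [207, 194, 323, 238] c 269.5 213.7 456
scene teabox 0.86 [252, 248, 293, 292] c 273.2 269.1 1170
top jar_a 0.81 [296, 237, 323, 262] c 305.0 250.0 431
top jar_a 0.63 [4
[... 225 characters left out ...]
 173, 286, 204] c 272.5 186.6 461
top row_jar0 0.57 [301, 175, 325, 198] c 313.2 185.5 428
top row_jar0 0.4 [404, 191, 427, 210] c 415.1 200.6 455
top button 0.58 [403, 189, 432, 212] c 415.6 200.3 497
top button 0.54 [353, 186, 362, 214] c 359.1 200.1 224
top rail_knob 0.79 [195, 203, 355, 213] c 274.9 207.1 672
top tin 0.62 [383, 262, 413, 291] c 397.5 276.8 630
top spice 0.55 [142, 148, 167, 173] c 155.7 161.9 391
top bowl 0.68 [334, 264, 374, 305] c 354.3 282.5 1277
top rack_post 0.81 [192, 168, 364, 216] c 278.8 192.6 4832
top rack_post 0.55 [384, 261, 414, 290] c 397.2 276.2 623
top rail 0.85 [196, 200, 354, 213] c 276.2 207.1 608
top teabox 0.95 [223, 261, 257, 306] c 237.2 283.0 1124
```

View pics/c1.png

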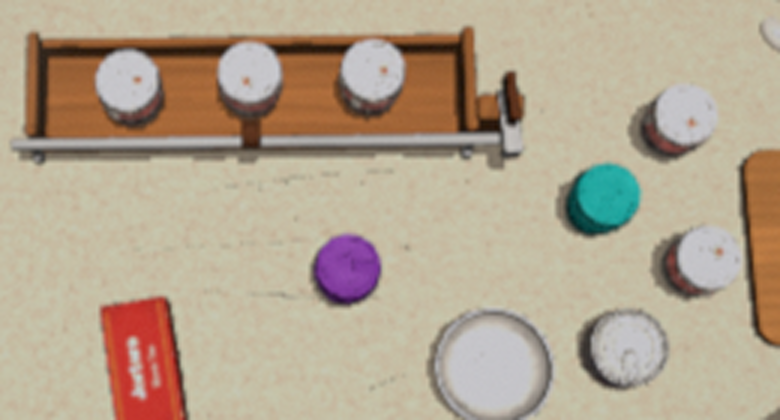

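The crop shows two real loose jars, with lids at about (417,198) and (426,244) in full-picture pixels. The turquoise jar is between them, the tin is at (398,275), and the purple jar is at (306,249). The bar runs from (194,209) to (356,207), and the button nose at (360,206) is in front of its end.

```bash
python3 - <<'E'
from h import *
np.set_printoptions(precision=4,suppress=True)
C=lambda x,y:(190+x/3-.33,160+y/3-.33)
print("cams",ray("top",(280,210))[0],ray("scene",(280,210))[0])
for n,p,z in [("L",C(127,82),.094),("M",C(250,75),.094),("R",C(372,70),.094),("A",C(683,113),.084),("B",C(708,252),.084),("turq",C(607,193),.084),("purple",C(347,266),.084),("tin",C(625,345),.058),("barL",C(12,145),.064),("barR",C(497,140),.064),("knob",C(250,118),.104),("ribtop",C(512,92),.127),("panelLback",C(33,37),.075),("panelRback",C(466,30),.075)]:
    print(n,onz("top",p,z))
# check with scene lids
for z in (.08,.094): 
    for p in ((227,213),(256,202),(284,190)): print(z,onz("scene",p,z))
for p in ((358,176),): print(onz("scene",p,.084))
E
```

```text
cams [ 0.2269 -0.0024  1.4552] [-0.8013  0.7819  1.1688]
L [0.6095 0.1578 0.094 ]
M [0.6177 0.0375 0.094 ]
R [ 0.6239 -0.0821  0.094 ]
A [ 0.5857 -0.3877  0.084 ]
B [ 0.448  -0.4047  0.084 ]
turq [ 0.5049 -0.31    0.084 ]
purple [ 0.4313 -0.058   0.084 ]
tin [ 0.3607 -0.3273  0.058 ]
barL [0.5521 0.2732 0.064 ]
barR [ 0.5616 -0.2076  0.064 ]
knob [0.5717 0.0365 0.104 ]
ribtop [ 0.5937 -0.2136  0.127 ]
panelLback [0.6607 0.2557 0.075 ]
panelRback [ 0.6719 -0.1775  0.075 ]
0.08 [0.626  0.1546 0.08  ]
0.08 [0.6337 0.0345 0.08  ]
0.08 [ 0.6496 -0.0933  0.08  ]
0.094 [0.6076 0.1627 0.094 ]
0.094 [0.6152 0.0441 0.094 ]
0.094 [ 0.631 -0.082  0.094]
[ 0.5812 -0.3863  0.084 ]
```

Request:
jog_arm:
  commands:
    - [1.5,-0.7,0,0,0,0]
    - [3.3,-1.56,0,0,0,0]
    - [3.3,-1.56,0,0,0,0]
    - [3.3,-1.56,0,0,0,0]
    - [3.3,-1.56,0,0,0,0]
    - [3.3,-1.56,0,0,0,0]
    - [3.3,-1.56,0,0,0,0]
    - [3.3,-1.56,0,0,0,0]
    - [3.3,-1.56,0,0,0,0]
    - [3.3,-1.56,0,0,0,0]
    - [3.3,-1.56,0,0,0,0]
    - [3.3,-1.56,0,0,0,0]
    - [3.3,-1.56,0,0,0,0]
    - [3.3,-1.56,0,0,0,0]
    - [1.7,-0.8,0,0,0,0]
    - [0,0,0,0,0,0.096]
    - [0,0,0,0,0,0.096]
    - [0,0,0,0,0,0.096]
    - [0,0,0,0,0,0.096]
    - [0,0,0,0,0,0]

```text
t: 2.87
tool_pos: [0.5942, -0.2152, 0.2226]
ee_rot: [[1.0, 0.019, -0.0], [0.019, -1.0, -0.0], [-0.0, 0.0, -1.0]]
ft_force: [0.5, -0.5, -0.3]
opening: 0.0867
finger_force: 0.0
```

```bash
cat >> h.py <<'E'
def go(x,y,z,yaw=None):
    """print tool-axis shift (cm) to world TCP target, and turn about tool z (rad) so tool y points at yaw deg (mod 180)"""
    s=sense();R=np.array(s["ee_rot"]);d=R.T@(np.array([x,y,z])-s["tool_pos"])*100
    out="shift cm %s"%np.round(d,2)
    a=np.degrees(np.arctan2(R[1,1],R[0,1]))
    if yaw is not None: out+=" turn_z %.3f"%(-np.radians((yaw-a+90)%180-90))
    print(out,"tool y yaw %.1f z-axis %s"%(a,np.round(R[:,2],3)))
def wray(px):
    c=vision.calibration("wrist");K=np.array(c["camera_matrix"]);R=np.array(c["R"]);t=np.array(c["t"])
    v=np.array([(px[0]-K[0,2])/K[0,0],(px[1]-K[1,2])/K[1,1]]);th=np.linalg.norm(v)
    d=np.r_[v/th*np.sin(th),np.cos(th)] if th>1e-9 else np.array([0,0,1.]); return -R.T@t,R.T@d
def wproj(X):
    c=vision.calibration("wrist");K=np.array(c["camera_matrix"]);p=np.array(c["R"])@np.array(X)+c["t"]
    r=np.linalg.norm(p[:2]);th=np.arctan2(r,p[2]);v=p[:2]/r*th;return K[0,0]*v[0]+K[0,2],K[1,1]*v[1]+K[1,2]
def won(px,z):
    o,d=wray(px);return o+d*(z-o[2])/d[2]
def st():
    s=sense();print("t %.1f pos %s f %s open %.3f ff %.1f q %s"%(s["t"],np.round(s["tool_pos"],4),np.round(s["ft_force"],1),s["opening"],s["finger_force"],np.round(s["joint_positions"],0)))
O=np.array([.619,.038]);YAW=np.radians(1.3)
def rk(x,y,z):
    c,s_=np.cos(YAW),np.sin(YAW);return np.array([O[0]+c*x-s_*y,O[1]+s_*x+c*y,z])
E
python3 - <<'E'
from h import *
st(); go(.593,-.215,.2,-88.7)
im=vision.grab_frame("wrist"); cv2.imwrite("pics/w1.png",im)
for n,p in (("post",(-.032,-.247,.084)),("rib",(-.032,-.252,.127)),("ribF",(-.056,-.252,.127)),("ribB",(-.008,-.252,.127)),("knob",(-.061,0,.108)),("barR",(-.061,-.24,.064))):
    print(n,np.round(wproj(rk(*p)),0))
E
```

```text
t 2.9 pos [ 0.5942 -0.2152  0.2226] f [ 0.5 -0.5 -0.3] open 0.087 ff 0.0 q [ 32.  17. -18.  85.   5.  78. -75.]
shift cm [-0.12 -0.02  2.26] turn_z -0.003 tool y yaw -88.9 z-axis [-0. -0. -1.]
post [272. 202.]
rib [278. 215.]
ribF [278. 242.]
ribB [278. 186.]
knob [ 48. 234.]
barR [266. 224.]
```

View pics/w1.png

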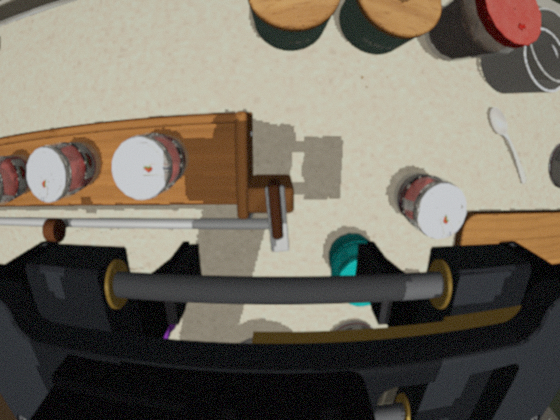

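The wrist view shows the rib from about (273,180) to (279,238), the knob at (54,230), the right row jar's lid at (141,168), and loose jar A's lid at (440,210). These sit about 4 px, or 3-4 mm, further along +x than predicted.

```bash
python3 - <<'E'
from h import *
for n,p,z in (("ribB",(273,180),.127),("ribF",(279,238),.127),("knob",(54,230),.094),("barL",(0,220),.07),("barR",(270,223),.07),("jarR",(141,168),.094),("jarM",(56,173),.094),("A",(440,210),.084),("panelTop back",(243,113),.075),("panel front",(243,213),.075)):
    print(n,np.round(won(p,z),4), "top repro" ,np.round(proj("top",won(p,z)),0))
E
```

```text
ribB [ 0.6216 -0.2103  0.127 ] top repro [359. 181.]
ribF [ 0.5723 -0.2163  0.127 ] top repro [361. 198.]
knob [0.5581 0.038  0.094 ] top repro [273. 204.]
barL [0.5578 0.164  0.07  ] top repro [230. 206.]
barR [ 0.567  -0.2074  0.07  ] top repro [356. 204.]
jarR [ 0.6261 -0.0834  0.094 ] top repro [314. 182.]
jarM [0.623  0.0231 0.094 ] top repro [278. 183.]
A [ 0.5888 -0.3844  0.084 ] top repro [416. 196.]
panelTop back [ 0.6761 -0.1801  0.075 ] top repro [346. 168.]
panel front [ 0.5783 -0.1805  0.075 ] top repro [347. 200.]
```

Request:
jog_arm:
  commands:
    - [0.2,-0.17,1,0,0,0]
    - [0,0,2,0,0,0]
    - [0,0,2,0,0,0]
    - [0,0,2,0,0,0]
    - [0,0,2,0,0,0]
    - [0,0,2,0,0,0]
    - [0,0,1,0,0,0]
    - [0,0,0.4,0,0,0]
    - [0,0,0,0,0,0]
  gripper: 0.6

```text
t: 3.67
tool_pos: [0.5955, -0.2131, 0.0974]
ee_rot: [[1.0, 0.023, -0.002], [0.023, -1.0, 0.001], [-0.002, -0.001, -1.0]]
ft_force: [-0.1, 0.2, 0.3]
opening: 0.0524
finger_force: 0.0
```

Request:
jog_arm:
  commands:
    - [0,0,0,0,0,0]
    - [0,0,0,0,0,0]
    - [0,0,0,0,0,0]
    - [0,0,0,0,0,0]
    - [0,0,0,0,0,0]
    - [0,0,0,0,0,0]
    - [0,0,0,0,0,0]
    - [0,0,0,0,0,0]
  gripper: 0
  grip_force: 15

```text
t: 4.33
tool_pos: [0.5963, -0.2129, 0.0987]
ee_rot: [[1.0, 0.022, 0.0], [0.022, -1.0, 0.0], [0.0, -0.0, -1.0]]
ft_force: [0.1, 1.5, 0.3]
opening: 0.0101
finger_force: 15.0
```

Request:
jog_arm:
  commands:
    - [0,0,0,0,0,-0.1]
    - [0,0,0,0,0,-0.1]
    - [0,0,0,0,0,-0.1]
    - [0,0,0,0,0,-0.1]
    - [0,0,0,0,0,-0.1]
    - [0,0,0,0,0,-0.1]
    - [0,0,0,0,0,-0.1]
    - [0,0,0,0,0,-0.1]
    - [0,0,0,0,0,-0.1]
    - [0,0,0,0,0,-0.1]
    - [0,0,0,0,0,-0.1]
    - [0,0,0,0,0,-0.1]
    - [0,0,0,0,0,-0.1]
    - [0,0,0,0,0,-0.08]
    - [0,0,0,0,0,0]

```text
t: 5.58
tool_pos: [0.5937, -0.2098, 0.0987]
ee_rot: [[0.163, 0.987, -0.006], [0.987, -0.163, 0.004], [0.003, -0.007, -1.0]]
ft_force: [-8.9, 7.3, 7.5]
opening: 0.0098
finger_force: 15.0
```

Request:
jog_arm:
  commands:
    - [0,0,0,0,0,0]
    - [0,0,0,0,0,0]
    - [0,0,0,0,0,0]
    - [0,0,-1,0,0,0]
    - [0,0,-2,0,0,0]
    - [0,0,-2,0,0,0]
    - [0,0,-2,0,0,0]
    - [0,0,-1,0,0,0]
    - [0,0,0,0,0,0]
  gripper: 0.5

```text
t: 6.33
tool_pos: [0.5981, -0.2141, 0.1821]
ee_rot: [[0.169, 0.986, 0.006], [0.986, -0.169, -0.003], [-0.002, 0.006, -1.0]]
ft_force: [-0.1, -0.4, -0.2]
opening: 0.0432
finger_force: 0.0
```

```bash
sed -i 's/^O=.*/O=np.array([.622,.039]);YAW=np.radians(1.4)/' h.py; python3 - <<'E'
from h import *
st(); go(*rk(-.061,0,.20),-88.6)
E
```

```text
t 6.3 pos [ 0.5981 -0.2141  0.1821] f [-0.1 -0.4 -0.2] open 0.043 ff 0.0 q [ 42.  20. -32.  88.  11.  74.  -0.]
shift cm [24.18 -7.88 -1.87] turn_z 1.377 tool y yaw -9.7 z-axis [ 0.006 -0.003 -1.   ]
```

Request:
jog_arm:
  commands:
    - [0,0,0,0,0,0.1]
    - [0,0,0,0,0,0.1]
    - [0,0,0,0,0,0.1]
    - [0,0,0,0,0,0.1]
    - [0,0,0,0,0,0.1]
    - [0,0,0,0,0,0.1]
    - [0,0,0,0,0,0.1]
    - [0,0,0,0,0,0.1]
    - [0,0,0,0,0,0.1]
    - [0,0,0,0,0,0.1]
    - [0,0,0,0,0,0.1]
    - [0,0,0,0,0,0.1]
    - [0,0,0,0,0,0.1]
    - [0,0,0,0,0,0.08]
    - [0,0,0,0,0,0]

```text
t: 7.58
tool_pos: [0.5955, -0.2135, 0.1772]
ee_rot: [[1.0, 0.02, -0.002], [0.02, -1.0, 0.0], [-0.002, -0.0, -1.0]]
ft_force: [1.0, -0.7, -0.0]
opening: 0.0436
finger_force: 0.0
```

Request:
jog_arm:
  commands:
    - [-0.4,-2,-0.4,0,0,0]
    - [-0.4,-3.2,-0.4,0,0,0]
    - [-0.4,-3.2,-0.4,0,0,0]
    - [-0.4,-3.2,-0.4,0,0,0]
    - [-0.4,-3.2,-0.2,0,0,0]
    - [-0.4,-3.2,0,0,0,0]
    - [-0.4,-3.2,0,0,0,0]
    - [-0.3,-3.0,0,0,0,0]
    - [0,-1.1,0,0,0,0]
    - [0,0,0,0,0,0]
    - [0,0,0,0,0,0]
  gripper: 0.6

```text
t: 8.5
tool_pos: [0.5596, 0.0381, 0.1961]
ee_rot: [[1.0, 0.024, -0.001], [0.024, -1.0, -0.001], [-0.001, 0.001, -1.0]]
ft_force: [0.2, -0.4, -0.2]
opening: 0.0523
finger_force: 0.0
```

```bash
python3 - <<'E'
from h import *
st(); go(*rk(-.061,0,.080),-88.6)
im=vision.grab_frame("wrist"); cv2.imwrite("pics/w2.png",im)
for n,p in (("knobtop",(-.061,0,.108)),("jarbase",(0,0,.01)),("rib",(-.032,-.252,.127)),("panelL front",(-.055,.2125,.075))):
    print(n,np.round(wproj(rk(*p)),0))
E
```

```text
t 8.5 pos [0.5596 0.0381 0.1961] f [ 0.2 -0.4 -0.2] open 0.052 ff 0.0 q [ 19.  10. -29.  97.   5.  74. -99.]
shift cm [ 0.15  0.05 11.61] turn_z -0.001 tool y yaw -88.7 z-axis [-0.001 -0.001 -1.   ]
knobtop [277. 214.]
jarbase [277. 133.]
rib [545. 188.]
panelL front [ 72. 200.]
```

View pics/w2.png

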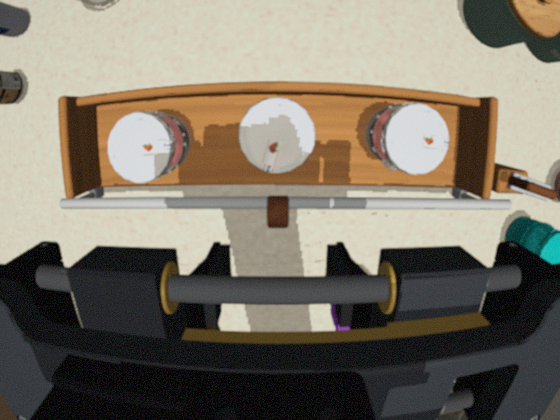

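The wrist view confirms the knob at (277,211), as predicted. The button has turned clear at (530,185). The row lids are at (141,147), (277,134) and (416,138).

Request:
jog_arm:
  commands:
    - [0.2,0,1,0,0,0]
    - [0,0,2,0,0,0]
    - [0,0,2,0,0,0]
    - [0,0,2,0,0,0]
    - [0,0,2,0,0,0]
    - [0,0,1.6,0,0,0]
    - [0,0,1,0,0,0]
    - [0,0,0,0,0,0]
    - [0,0,0,0,0,0]

```text
t: 9.3
tool_pos: [0.5615, 0.0378, 0.08]
ee_rot: [[1.0, 0.02, -0.001], [0.02, -1.0, -0.0], [-0.001, 0.0, -1.0]]
ft_force: [0.6, 1.1, 0.2]
opening: 0.0522
finger_force: 0.0
```

Request:
jog_arm:
  commands:
    - [0,0,0,0,0,0]
    - [0,0,0,0,0,0]
    - [0,0,0,0,0,0]
    - [0,0,0,0,0,0]
    - [0,0,0,0,0,0]
    - [0,0,0,0,0,0]
    - [0,0,0,0,0,0]
  gripper: 0
  grip_force: 12

```text
t: 9.88
tool_pos: [0.5617, 0.0384, 0.0808]
ee_rot: [[1.0, 0.022, 0.0], [0.022, -1.0, -0.001], [0.0, 0.001, -1.0]]
ft_force: [0.4, -0.9, 1.7]
opening: 0.0177
finger_force: 12.0
```

```bash
python3 - <<'E'
from h import *
st()
for n,p in (("L",(141,147)),("M",(277,134)),("R",(416,138))):
    # view was taken at another pose; use stored t only if still there
    pass
a=np.linspace(0,1.1,12)
print(np.round(np.diff(-80*np.sin(a))/10,2),np.round(-np.diff(80*np.cos(a))/10,2))
E
```

```text
t 9.9 pos [0.5617 0.0384 0.0808] f [ 0.4 -0.9  1.7] open 0.018 ff 12.0 q [  18.   17.  -28.  104.    9.   61. -102.]
[-0.8  -0.79 -0.77 -0.75 -0.72 -0.68 -0.64 -0.59 -0.53 -0.47 -0.4 ] [0.04 0.12 0.2  0.27 0.35 0.42 0.48 0.55 0.6  0.65 0.69]
```

Request:
jog_arm:
  commands:
    - [-0.8,0,0.04,0,0,0]
    - [-0.79,0,0.12,0,0,0]
    - [-0.77,0,0.2,0,0,0]
    - [-0.75,0,0.27,0,0,0]
    - [-0.72,0,0.35,0,0,0]
    - [-0.68,0,0.42,0,0,0]
    - [-0.64,0,0.48,0,0,0]
    - [-0.59,0,0.55,0,0,0]
    - [-0.53,0,0.6,0,0,0]
    - [-0.47,0,0.65,0,0,0]
    - [-0.4,0,0.69,0,0,0]
    - [-0.1,0,0.2,0,0,0]
    - [0,0,0,0,0,0]
    - [0,0,0,0,0,0]

```text
t: 11.05
tool_pos: [0.4891, 0.0369, 0.0348]
ee_rot: [[1.0, 0.022, -0.0], [0.022, -1.0, -0.001], [-0.0, 0.001, -1.0]]
ft_force: [-1.2, -3.3, 7.9]
opening: 0.0177
finger_force: 12.0
```

Request:
jog_arm:
  commands:
    - [0,0,0,0,0,0]
    - [0,0,0,0,0,0]
    - [0,0,0,0,0,0]
    - [0,0,-1,0,0,0]
    - [0,0,-2,0,0,0]
    - [0,0,-3,0,0,0]
    - [0,0,-3,0,0,0]
    - [0,0,-3,0,0,0]
    - [0,0,-2,0,0,0]
    - [0,0,-1,0,0,0]
    - [0,0,0,0,0,0]
  gripper: 0.5

```text
t: 11.97
tool_pos: [0.4906, 0.0378, 0.1873]
ee_rot: [[1.0, 0.022, 0.005], [0.022, -1.0, -0.0], [0.005, 0.0, -1.0]]
ft_force: [0.4, 0.6, -0.1]
opening: 0.0437
finger_force: 0.0
```

Request:
jog_arm:
  commands:
    - [0,0,0,0,0,-0.1]
    - [0,0,0,0,0,-0.1]
    - [0,0,0,0,0,-0.1]
    - [0,0,0,0,0,-0.1]
    - [0,0,0,0,0,-0.1]
    - [0,0,0,0,0,-0.1]
    - [0,0,0,0,0,-0.1]
    - [0,0,0,0,0,-0.1]
    - [0,0,0,0,0,-0.1]
    - [0,0,0,0,0,-0.1]
    - [0,0,0,0,0,-0.1]
    - [0,0,0,0,0,-0.1]
    - [0,0,0,0,0,-0.1]
    - [0,0,0,0,0,-0.1]
    - [0,0,0,0,0,-0.1]
    - [0,0,0,0,0,-0.07]
    - [0,0,0,0,0,0]
  gripper: 0

```text
t: 13.38
tool_pos: [0.488, 0.0374, 0.1829]
ee_rot: [[-0.023, 1.0, -0.003], [1.0, 0.023, 0.0], [0.0, -0.003, -1.0]]
ft_force: [0.3, -0.0, -0.3]
opening: 0.0003
finger_force: 0.0
```

```bash
python3 - <<'E'
from h import *
st()
im=vision.grab_frame("wrist"); cv2.imwrite("pics/w3.png",im)
sc=vision.grab_frame("scene")[150:270,170:410]; cv2.imwrite("pics/s3.png",cv2.resize(sc,None,fx=3.3,fy=3.3,interpolation=cv2.INTER_CUBIC))
np.save("w3cal.npy",vision.calibration("wrist"),allow_pickle=True)
for m in vision.masks_of("row_jar0","wrist"):
    print(round(m["p"],2),np.round(m["extent"]))
E
```

```text
t 13.4 pos [0.488  0.0374 0.1829] f [ 0.3 -0.  -0.3] open 0.000 ff 0.0 q [ 23.   2. -31. 107.   1.  71.  -7.]
0.76 [403. 299. 440. 336.]
0.64 [375. 168. 461. 248.]
0.63 [374.  38. 468. 113.]
```

View pics/w3.png

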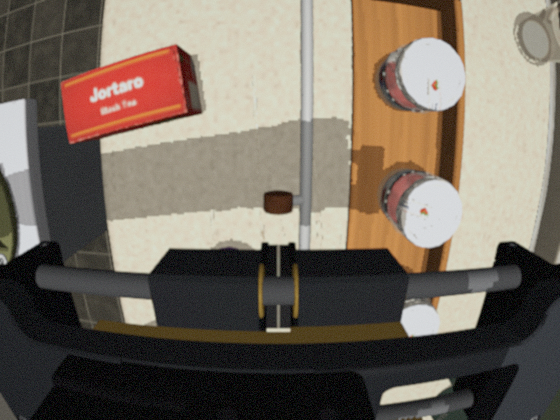

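View pics/s3.png

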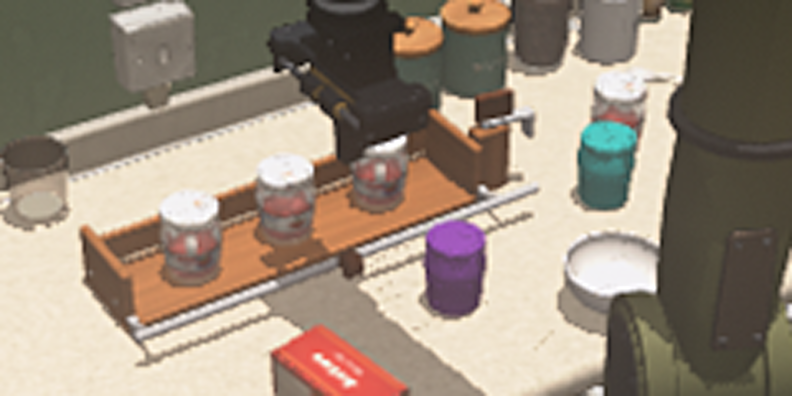

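The wrist view shows the open rail with its knob at (277,202), the left jar's lid at (432,75) and the middle lid at (429,212). The scene crop confirms the bar is down in front and the button points out to the side.

```bash
python3 - <<'E'
from h import *
def inv(P):
    d=P[:2]-O;c,s_=np.cos(YAW),np.sin(YAW);return np.round([c*d[0]+s_*d[1],-s_*d[0]+c*d[1]],4)
for n,p,z in (("L",(432,75),.094),("M",(429,212),.094),("R",(421,320),.094),("knob",(277,202),.0503)):
    print(n,np.round(won(p,z),4),inv(won(p,z)))
for n,p in (("L",(.6095,.1578)),("M",(.6177,.0375)),("R",(.625,-.0825))): print(n,inv(np.array(p)))
go(*rk(0,-.061,.12),1.4)
E
```

```text
L [0.6126 0.1583 0.094 ] [-0.0065  0.1195]
M [0.6196 0.042  0.094 ] [-0.0023  0.0031]
R [ 0.634  -0.0701  0.094 ] [ 0.0093 -0.1093]
knob [0.4879 0.0369 0.0503] [-0.1341  0.0012]
L [-0.0096  0.1191]
M [-0.0043 -0.0014]
R [ 0.     -0.1215]
shift cm [-6.19 13.39  6.35] turn_z -0.005 tool y yaw 1.1 z-axis [-0.002  0.    -1.   ]
```

Request:
jog_arm:
  commands:
    - [-1,2,0,0,0,0]
    - [-1.2,2.6,0,0,0,0]
    - [-1.2,2.6,0,0,0,0]
    - [-1.2,2.6,0,0,0,0]
    - [-1.0,2.2,0,0,0,0]
    - [-0.6,1.4,0,0,0,0]
    - [0,0,1,0,0,0]
    - [0,0,2,0,0,0]
    - [0,0,3,0,0,0]
    - [0,0,3,0,0,0]
    - [0,0,2,0,0,0]
    - [0,0,2,0,0,0]
    - [0,0,1.3,0,0,0]
    - [0,0,0,0,0,0]

```text
t: 14.7
tool_pos: [0.621, -0.0215, 0.038]
ee_rot: [[-0.021, 1.0, -0.007], [1.0, 0.021, 0.001], [0.001, -0.007, -1.0]]
ft_force: [-1.7, 0.3, -0.8]
opening: 0.0005
finger_force: 0.0
```

Request:
jog_arm:
  commands:
    - [-0.5,0,0,0,0,0]
    - [-0.5,0,0,0,0,0]
    - [-0.5,0,0,0,0,0]
    - [-0.5,0,0,0,0,0]
    - [-0.5,0,0,0,0,0]
    - [-0.5,0,0,0,0,0]
    - [-0.5,0,0,0,0,0]
    - [-0.5,0,0,0,0,0]
    - [-0.5,0,0,0,0,0]
    - [-0.5,0,0,0,0,0]
    - [-0.5,0,0,0,0,0]
    - [-0.5,0,0,0,0,0]
    - [-0.5,0,0,0,0,0]
    - [-0.5,0,0,0,0,0]
    - [-0.3,0,0,0,0,0]
    - [0,0,0,0,0,0]

```text
t: 16.03
tool_pos: [0.6259, -0.0964, 0.0417]
ee_rot: [[-0.02, 1.0, -0.0], [1.0, 0.02, -0.001], [-0.001, -0.0, -1.0]]
ft_force: [0.2, -0.2, -0.1]
opening: 0.0003
finger_force: 0.0
```

```bash
python3 - <<'E'
from h import *
st(); go(*rk(0,-.135,.04),1.4); go(*rk(-.006,.06,.04),1.4)
E
```

```text
t 16.0 pos [ 0.6259 -0.0964  0.0417] f [ 0.2 -0.2 -0.1] open 0.000 ff 0.0 q [ 26.  27. -25.  96.  13.  60.  -2.]
shift cm [ 0.04 -0.06  0.17] turn_z -0.005 tool y yaw 1.1 z-axis [-0.    -0.001 -1.   ]
shift cm [19.54 -0.76  0.15] turn_z -0.005 tool y yaw 1.1 z-axis [-0.    -0.001 -1.   ]
```

Next I lift, hop over M into the L–M gap, and push L left.

Request:
jog_arm:
  commands:
    - [0.3,0,0,0,0,0]
    - [0,0,-2,0,0,0]
    - [0,0,-3,0,0,0]
    - [0,0,-3,0,0,0]
    - [0,0,-2,0,0,0]
    - [2,-0.1,0,0,0,0]
    - [3,-0.1,0,0,0,0]
    - [3.2,-0.1,0,0,0,0]
    - [3.2,-0.1,0,0,0,0]
    - [3.2,-0.1,0,0,0,0]
    - [3,-0.1,0,0,0,0]
    - [1.6,-0.1,0,0,0,0]
    - [0,0,0,0,0,0]
    - [0,0,2,0,0,0]
    - [0,0,3,0,0,0]
    - [0,0,3,0,0,0]
    - [0,0,2,0,0,0]
    - [0,0,0,0,0,0]

```text
t: 17.53
tool_pos: [0.6112, 0.0976, 0.0366]
ee_rot: [[-0.02, 1.0, -0.009], [1.0, 0.02, -0.002], [-0.002, -0.009, -1.0]]
ft_force: [-1.1, 0.4, -0.8]
opening: 0.0004
finger_force: 0.0
```

Request:
jog_arm:
  commands:
    - [0.5,0,0,0,0,0]
    - [0.5,0,0,0,0,0]
    - [0.5,0,0,0,0,0]
    - [0.5,0,0,0,0,0]
    - [0.5,0,0,0,0,0]
    - [0.5,0,0,0,0,0]
    - [0.5,0,0,0,0,0]
    - [0.5,0,0,0,0,0]
    - [0.5,0,0,0,0,0]
    - [0.5,0,0,0,0,0]
    - [0.5,0,0,0,0,0]
    - [0.5,0,0,0,0,0]
    - [0.5,0,0,0,0,0]
    - [0.5,0,0,0,0,0]
    - [0.5,0,0,0,0,0]
    - [0,0,0,0,0,0]

```text
t: 18.87
tool_pos: [0.613, 0.1766, 0.0418]
ee_rot: [[-0.023, 1.0, -0.0], [1.0, 0.023, 0.001], [0.001, -0.0, -1.0]]
ft_force: [-0.4, -0.4, 0.8]
opening: 0.0005
finger_force: 0.1
```

Request:
jog_arm:
  commands:
    - [-0.3,0,0,0,0,0]
    - [0,0,-2,0,0,0]
    - [0,0,-3,0,0,0]
    - [0,0,-3,0,0,0]
    - [0,0,-3,0,0,0]
    - [0,0,-3,0,0,0]
    - [-2,-2,-1,0,0,0]
    - [-3,-3,0,0,0,0]
    - [-3,-3,0,0,0,0]
    - [-3,-1,0,0,0,0]
    - [-2,0,0,0,0,0]
    - [0,0,0,0,0,0]
    - [0,0,0,0,0,0]
  gripper: 1

```text
t: 19.95
tool_pos: [0.5272, 0.0397, 0.192]
ee_rot: [[-0.018, 1.0, 0.001], [1.0, 0.018, -0.0], [-0.0, 0.001, -1.0]]
ft_force: [0.6, 0.5, 0.5]
opening: 0.0797
finger_force: 0.0
```

```bash
python3 - <<'E'
from h import *
st()
im=vision.grab_frame("top"); cv2.imwrite("pics/t4.png",cv2.resize(im[160:300,190:450],None,fx=3,fy=3,interpolation=cv2.INTER_CUBIC))
go(.5885,-.3855,.15,1.4)
E
```

```text
t 19.9 pos [0.5272 0.0397 0.192 ] f [0.6 0.5 0.5] open 0.080 ff 0.0 q [ 21.   6. -30. 102.   3.  73.  -9.]
shift cm [-42.81   5.26   4.17] turn_z -0.004 tool y yaw 1.2 z-axis [ 0.001  0.001 -1.   ]
```

View pics/t4.png

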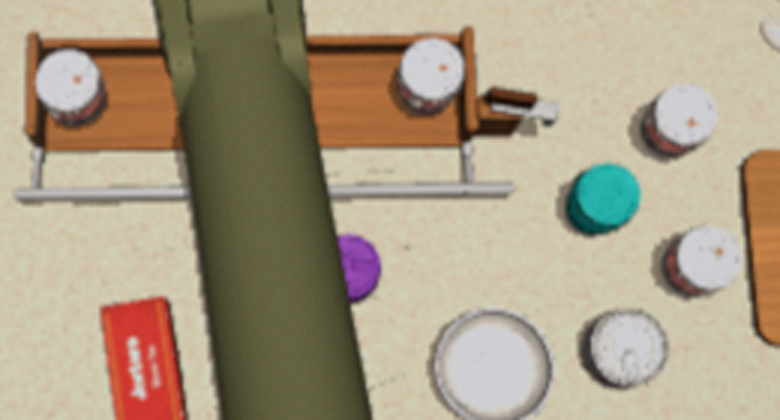

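The top view shows the left and right jars standing upright against the end panels, at crop (70,80) and (430,75). The rail is down and the button is pointing outward.

Request:
jog_arm:
  commands:
    - [-1.5,0.3,0,0,0,0]
    - [-3,0.4,0,0,0,0]
    - [-3.3,0.4,0,0,0,0]
    - [-3.3,0.4,0,0,0,0]
    - [-3.3,0.4,0,0,0,0]
    - [-3.3,0.4,0,0,0,0]
    - [-3.3,0.4,0,0,0,0]
    - [-3.3,0.4,0,0,0,0]
    - [-3.3,0.4,0,0,0,0]
    - [-3.3,0.4,0,0,0,0]
    - [-3.3,0.4,0,0,0,0]
    - [-3.3,0.4,0,0,0,0]
    - [-3,0.4,0,0,0,0]
    - [-1.5,0.2,0,0,0,0]
    - [0,0,0,0,0,0]
    - [0,0,0,0,0,0]
  gripper: 1

```text
t: 21.33
tool_pos: [0.5899, -0.3766, 0.1908]
ee_rot: [[-0.022, 1.0, -0.0], [1.0, 0.022, 0.002], [0.002, -0.0, -1.0]]
ft_force: [0.5, 0.5, 0.7]
opening: 0.0872
finger_force: 0.0
```

```bash
python3 - <<'E'
from h import *
st()
im=vision.grab_frame("wrist"); cv2.imwrite("pics/w5.png",im)
for n,P in (("A",(.587,-.386,.084)),("B",(.448,-.405,.084))): print(n,np.round(wproj(P)))
go(.587,-.386,.04,1.4)
E
```

```text
t 21.3 pos [ 0.5899 -0.3766  0.1908] f [0.5 0.5 0.7] open 0.087 ff 0.0 q [ 41.  26. -15.  77.   7.  78.  27.]
A [273. 221.]
B [127. 236.]
shift cm [-1.12 -0.35 15.11] turn_z -0.001 tool y yaw 1.3 z-axis [ 0.     0.002 -1.   ]
```

View pics/w5.png

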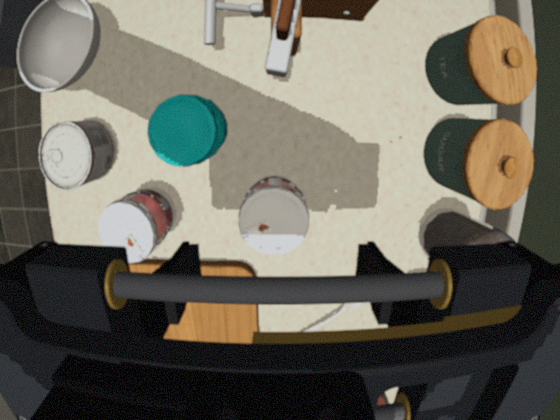

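Jar A's lid is at (274,218) and jar B's at (131,229), both close to prediction. The turquoise jar at (187,130) and the tin at (75,154) are well clear of the fingers.

Request:
jog_arm:
  commands:
    - [-0.8,-0.2,0,0,0,0]
    - [0,0,2,0,0,0]
    - [0,0,3,0,0,0]
    - [0,0,3,0,0,0]
    - [0,0,2.5,0,0,0]
    - [0,0,2,0,0,0]
    - [0,0,1.4,0,0,0]
    - [0,0,0,0,0,0]
    - [0,0,0,0,0,0]

```text
t: 22.13
tool_pos: [0.5874, -0.3848, 0.0529]
ee_rot: [[-0.022, 1.0, -0.0], [1.0, 0.022, 0.0], [0.0, -0.0, -1.0]]
ft_force: [0.3, -1.0, 1.1]
opening: 0.0874
finger_force: 0.0
```

Request:
jog_arm:
  commands:
    - [0,0,0,0,0,0]
    - [0,0,0,0,0,0]
    - [0,0,0,0,0,0]
    - [0,0,0,0,0,0]
    - [0,0,0,0,0,0]
    - [0,0,0,0,0,0]
  gripper: 0
  grip_force: 30

```text
t: 22.63
tool_pos: [0.5873, -0.386, 0.0538]
ee_rot: [[-0.021, 1.0, 0.001], [1.0, 0.021, -0.001], [-0.001, 0.001, -1.0]]
ft_force: [-0.7, -0.3, 2.8]
opening: 0.0607
finger_force: 30.0
```

```bash
python3 - <<'E'
from h import *
st(); go(*rk(-.003,-.089,.062),1.4)
E
```

```text
t 22.6 pos [ 0.5873 -0.386   0.0538] f [-0.7 -0.3  2.8] open 0.061 ff 30.0 q [ 42.  32. -14.  85.   8.  64.  27.]
shift cm [33.52  4.08 -0.85] turn_z -0.004 tool y yaw 1.2 z-axis [ 0.001 -0.001 -1.   ]
```

```bash
python3 - <<'E'
from h import *
im=vision.grab_frame("wrist"); sc=vision.grab_frame("top")[165:265,350:490]
cv2.imwrite("pics/w6.png",np.hstack([cv2.resize(im[100:420,130:430],(375,400)),cv2.resize(sc,(420,400) ,interpolation=cv2.INTER_CUBIC)]))
print(np.round(wproj((.5873,-.386,.084))))
E
```

```text
[277. 288.]
```

View pics/w6.png

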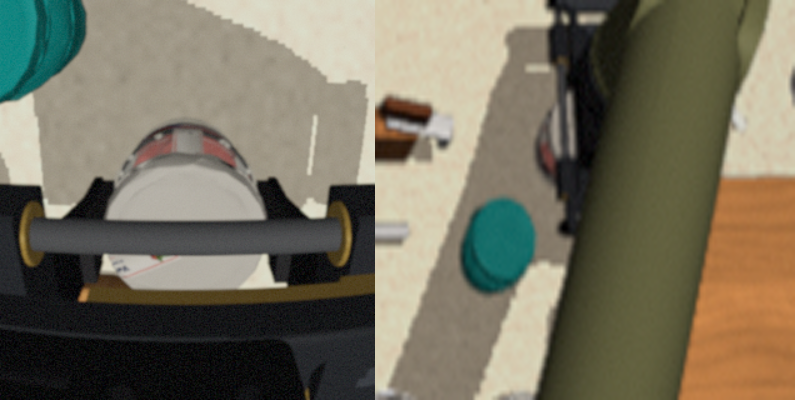

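The wrist crop shows jar A's lid centred between the pads at about (280,282). I'll lift it carefully and check the grip.

Request:
jog_arm:
  commands:
    - [0,0,0,0,0,0]
    - [0,0,0,0,0,0]
    - [0,0,-0.5,0,0,0]
    - [0,0,-0.5,0,0,0]
    - [0,0,-1,0,0,0]
    - [0,0,-1,0,0,0]
    - [0,0,0,0,0,0]
  grip_force: 40

```text
t: 23.32
tool_pos: [0.5888, -0.3864, 0.086]
ee_rot: [[-0.021, 1.0, 0.004], [1.0, 0.021, -0.002], [-0.002, 0.004, -1.0]]
ft_force: [0.9, -0.0, -1.3]
opening: 0.0623
finger_force: 4.0
```

Request:
jog_arm:
  commands:
    - [0,0,-1,0,0,0]
    - [0,0,-1.5,0,0,0]
    - [0,0,-1.5,0,0,0]
    - [0,0,-2,0,0,0]
    - [0,0,-2,0,0,0]
    - [0,0,-2,0,0,0]
    - [0,0,-1.5,0,0,0]
    - [0,0,-0.7,0,0,0]
    - [0,0,0,0,0,0]

```text
t: 24.07
tool_pos: [0.5881, -0.3861, 0.2074]
ee_rot: [[-0.021, 1.0, 0.003], [1.0, 0.021, -0.002], [-0.002, 0.003, -1.0]]
ft_force: [-0.2, 0.7, -1.3]
opening: 0.0607
finger_force: 40.0
```

```bash
python3 - <<'E'
from h import *
im=vision.grab_frame("wrist"); sc=vision.grab_frame("scene")[60:260,310:450]
cv2.imwrite("pics/w7.png",np.hstack([cv2.resize(im[100:420,130:430],(420,448)),cv2.resize(sc,(314,448) ,interpolation=cv2.INTER_CUBIC)]))
st()
E
```

```text
t 24.2 pos [ 0.5869 -0.3854  0.2042] f [ 0.4 -0.7 -2. ] open 0.061 ff 40.0 q [ 42.  26. -15.  76.   7.  79.  28.]
```

View pics/w7.png

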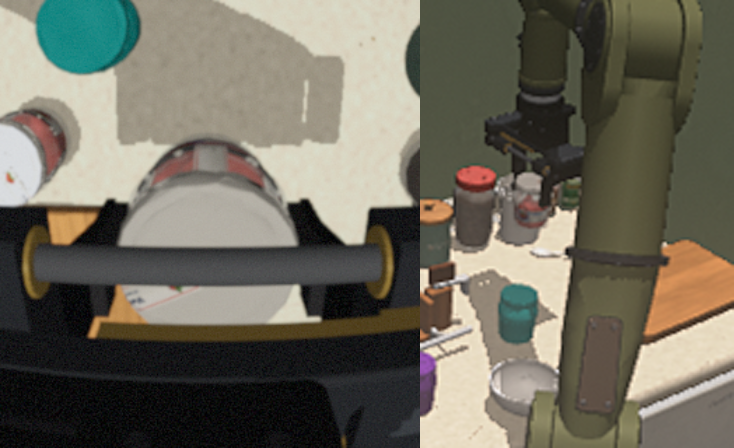

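The wrist crop shows jar A still held upright and centred. The brief grip slackening, when the force dipped to 4 N, is behind us.

Request:
jog_arm:
  commands:
    - [1.5,0.3,0,0,0,0]
    - [2.5,0.3,0,0,0,0]
    - [3,0.3,0,0,0,0]
    - [3,0.3,0,0,0,0]
    - [3,0.3,0,0,0,0]
    - [3,0.3,0,0,0,0]
    - [3,0.3,0,0,0,0]
    - [3,0.3,0,0,0,0]
    - [3,0.3,0,0,0,0]
    - [3,0.3,0,0,0,0]
    - [2.5,0.3,0,0,0,0]
    - [2,0.3,0,0,0,0]
    - [1,0.3,0,0,0,0]
    - [0,0,0,0,0,0]
    - [0,0,0,0,0,0]

```text
t: 25.42
tool_pos: [0.6187, -0.05, 0.2041]
ee_rot: [[-0.022, 1.0, -0.001], [1.0, 0.022, -0.001], [-0.001, -0.001, -1.0]]
ft_force: [-0.9, -0.8, -1.6]
opening: 0.0606
finger_force: 40.0
```

```bash
python3 - <<'E'
from h import *
st(); go(*rk(-.003,-.089,.068),1.4)
im=vision.grab_frame("wrist"); cv2.imwrite("pics/w8.png",im)
for n,p in (("M",(-.003,.001,.094)),("R",(.0,-.1785,.094))): print(n,np.round(wproj(rk(*p))))
for m in vision.masks_of("row_jar0","wrist"): print(round(m["p"],2),np.round(m["extent"]))
E
```

```text
t 25.4 pos [ 0.6187 -0.05    0.2041] f [-0.9 -0.8 -1.6] open 0.061 ff 40.0 q [ 22.  17. -24.  88.   7.  76.  -2.]
shift cm [-0.    0.26 13.61] turn_z -0.003 tool y yaw 1.3 z-axis [-0.001 -0.001 -1.   ]
M [280. 100.]
R [284. 296.]
0.82 [245.  66. 323. 139.]
0.6 [138.   0. 194. 267.]
```

Request:
jog_arm:
  commands:
    - [0,0.2,1,0,0,0]
    - [0,0,1.5,0,0,0]
    - [0,0,2,0,0,0]
    - [0,0,2,0,0,0]
    - [0,0,2,0,0,0]
    - [0,0,2,0,0,0]
    - [0,0,1.5,0,0,0]
    - [0,0,0.9,0,0,0]
    - [0,0,0.3,0,0,0]
    - [0,0,0,0,0,0]
    - [0,0,0,0,0,0]

```text
t: 26.43
tool_pos: [0.6218, -0.0503, 0.0735]
ee_rot: [[-0.02, 1.0, 0.001], [1.0, 0.02, -0.0], [-0.0, 0.001, -1.0]]
ft_force: [0.0, -0.5, -1.5]
opening: 0.0607
finger_force: 40.0
```

Request:
jog_arm:
  commands:
    - [0,0,0.2,0,0,0]
    - [0,0,0.2,0,0,0]
    - [0,0,0.1,0,0,0]
    - [0,0,0,0,0,0]
    - [0,0,0,0,0,0]

```text
t: 26.85
tool_pos: [0.6212, -0.0499, 0.068]
ee_rot: [[-0.021, 1.0, 0.0], [1.0, 0.021, -0.0], [-0.0, 0.0, -1.0]]
ft_force: [0.4, -0.3, -2.3]
opening: 0.0607
finger_force: 40.0
```

Request:
jog_arm:
  commands:
    - [0,0,0.2,0,0,0]
    - [0,0,0.1,0,0,0]
    - [0,0,0.1,0,0,0]
    - [0,0,0,0,0,0]
    - [0,0,0,0,0,0]

```text
t: 27.27
tool_pos: [0.6211, -0.05, 0.0642]
ee_rot: [[-0.021, 1.0, -0.0], [1.0, 0.021, -0.0], [-0.0, -0.0, -1.0]]
ft_force: [-1.0, -0.2, 1.8]
opening: 0.0605
finger_force: 40.0
```

Contact with the floor, so I release and retreat, then go to jar B.

Request:
jog_arm:
  commands:
    - [0,0,0,0,0,0]
    - [0,0,0,0,0,0]
    - [0,0,0,0,0,0]
    - [0,0,0,0,0,0]
    - [0,0,-1,0,0,0]
    - [0,0,-1.5,0,0,0]
    - [0,0,-2,0,0,0]
    - [0,0,-3,0,0,0]
    - [0,0,-3,0,0,0]
    - [0,0,-2,0,0,0]
    - [0,0,0,0,0,0]
  gripper: 1

```text
t: 28.18
tool_pos: [0.6244, -0.0496, 0.1955]
ee_rot: [[-0.021, 1.0, 0.01], [1.0, 0.021, -0.001], [-0.001, 0.01, -1.0]]
ft_force: [-0.3, 0.6, 0.5]
opening: 0.087
finger_force: 0.0
```

```bash
python3 - <<'E'
from h import *
st()
im=vision.grab_frame("wrist"); cv2.imwrite("pics/w9.png",im)
for n,p in (("placed",(-.001,-.089,.094)),("M",(-.003,.001,.094)),("R",(.0,-.1785,.094))): print(n,np.round(wproj(rk(*p))))
go(.451,-.401,.19,1.4)
E
```

```text
t 28.2 pos [ 0.6244 -0.0496  0.1955] f [-0.3  0.6  0.5] open 0.087 ff 0.0 q [ 22.  18. -24.  89.   7.  75.  -2.]
placed [277. 212.]
M [274. 102.]
R [278. 304.]
shift cm [-34.76 -17.95   0.19] turn_z -0.003 tool y yaw 1.2 z-axis [ 0.006 -0.001 -1.   ]
```

View pics/w9.png

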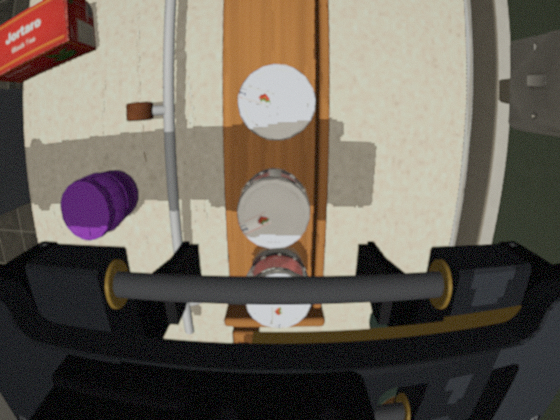

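The wrist view shows jar A standing upright in the row at (274,210), between M at (277,101) and R at (278,290).

Request:
jog_arm:
  commands:
    - [-1.5,-0.8,0,0,0,0]
    - [-2.8,-1.4,0,0,0,0]
    - [-2.8,-1.4,0,0,0,0]
    - [-2.8,-1.5,0,0,0,0]
    - [-2.8,-1.5,0,0,0,0]
    - [-2.8,-1.5,0,0,0,0]
    - [-2.8,-1.5,0,0,0,0]
    - [-2.8,-1.5,0,0,0,0]
    - [-2.8,-1.4,0,0,0,0]
    - [-2.8,-1.4,0,0,0,0]
    - [-2.8,-1.4,0,0,0,0]
    - [-2.8,-1.4,0,0,0,0]
    - [-1.5,-0.8,0,0,0,0]
    - [-1,-0.5,0,0,0,0]
    - [0,0,0,0,0,0]
    - [0,0,0,0,0,0]

```text
t: 29.57
tool_pos: [0.4487, -0.4006, 0.1881]
ee_rot: [[-0.021, 1.0, -0.0], [1.0, 0.021, 0.002], [0.002, -0.0, -1.0]]
ft_force: [0.8, 0.3, -0.4]
opening: 0.0875
finger_force: 0.0
```

```bash
python3 - <<'E'
from h import *
st()
im=vision.grab_frame("wrist"); cv2.imwrite("pics/w10.png",im)
print(np.round(wproj((.451,-.401,.084))))
for m in vision.masks_of("jar_a","wrist"): 
    ys,xs=np.nonzero(m["pixels"]);print(round(m["p"],2),np.round(m["extent"]))
g=im.astype(int); w=(g.min(2)>150); n,l,s,c=cv2.connectedComponentsWithStats(w.astype(np.uint8)); print([(x.tolist(),y.round()) for x,y in zip(s,c) if 1500<x[4]<12000])
go(.451,-.401,.053,1.4)
E
```

```text
t 29.6 pos [ 0.4487 -0.4006  0.1881] f [ 0.8  0.3 -0.4] open 0.087 ff 0.0 q [ 49.  14. -11.  93.   3.  74.  38.]
[279. 212.]
0.8 [306.  68. 384. 143.]
0.56 [235. 166. 309. 250.]
0.3 [116.   0. 228.  56.]
[([118, 0, 108, 51, 2704], array([181.,  19.]))]
shift cm [-0.19  0.11 13.56] turn_z -0.000 tool y yaw 1.4 z-axis [ 0.     0.001 -1.   ]
```

Request:
jog_arm:
  commands:
    - [-0.25,-0.25,0,0,0,0]
    - [0,0,2,0,0,0]
    - [0,0,3,0,0,0]
    - [0,0,3,0,0,0]
    - [0,0,2.5,0,0,0]
    - [0,0,2,0,0,0]
    - [0,0,1.0,0,0,0]
    - [0,0,0,0,0,0]
    - [0,0,0,0,0,0]

```text
t: 30.42
tool_pos: [0.4467, -0.4037, 0.0543]
ee_rot: [[-0.022, 1.0, 0.0], [1.0, 0.022, -0.0], [-0.0, 0.0, -1.0]]
ft_force: [0.2, -0.1, 1.0]
opening: 0.0871
finger_force: 0.0
```

Request:
jog_arm:
  commands:
    - [0,0,0,0,0,0]
    - [0,0,0,0,0,0]
    - [0,0,0,0,0,0]
    - [0,0,0,0,0,0]
    - [0,0,0,0,0,0]
    - [0,0,0,0,0,0]
  gripper: 0
  grip_force: 40

```text
t: 30.92
tool_pos: [0.446, -0.4046, 0.0547]
ee_rot: [[-0.021, 1.0, 0.0], [1.0, 0.021, -0.001], [-0.001, 0.0, -1.0]]
ft_force: [-0.0, -0.2, 4.0]
opening: 0.0628
finger_force: 39.6
```

Request:
jog_arm:
  commands:
    - [0,0,-0.5,0,0,0]
    - [0,0,-1,0,0,0]
    - [0,0,-1.5,0,0,0]
    - [0,0,-2,0,0,0]
    - [0,0,-2,0,0,0]
    - [0,0,-2,0,0,0]
    - [0,0,-2,0,0,0]
    - [0,0,-2,0,0,0]
    - [0,0,-1.5,0,0,0]
    - [0,0,-0.5,0,0,0]
    - [0,0,0,0,0,0]

```text
t: 31.83
tool_pos: [0.4469, -0.4045, 0.2057]
ee_rot: [[-0.021, 1.0, 0.002], [1.0, 0.021, -0.002], [-0.002, 0.002, -1.0]]
ft_force: [0.2, 0.3, -2.8]
opening: 0.0629
finger_force: 39.0
```

```bash
python3 - <<'E'
from h import *
st(); go(*rk(-.004,.089,.068),1.4)
im=vision.grab_frame("wrist"); cv2.imwrite("pics/w11.png",im)
for m in vision.masks_of("jar_a","wrist"): print(round(m["p"],2),np.round(m["extent"]))
E
```

```text
t 31.8 pos [ 0.4469 -0.4045  0.2057] f [ 0.2  0.3 -2.8] open 0.063 ff 39.0 q [ 49.  13. -11.  91.   3.  75.  39.]
shift cm [52.9  17.99 13.7 ] turn_z -0.003 tool y yaw 1.2 z-axis [ 0.002 -0.002 -1.   ]
0.81 [212. 186. 346. 336.]
0.71 [306.  66. 380. 141.]
0.44 [346.   0. 381.  24.]
```

Request:
jog_arm:
  commands:
    - [1.5,0.5,0,0,0,0]
    - [2.5,0.9,0,0,0,0]
    - [3,1,0,0,0,0]
    - [3,1,0,0,0,0]
    - [3,1,0,0,0,0]
    - [3,1,0,0,0,0]
    - [3,1,0,0,0,0]
    - [3,1,0,0,0,0]
    - [3,1,0,0,0,0]
    - [3,1,0,0,0,0]
    - [3,1,0,0,0,0]
    - [3,1,0,0,0,0]
    - [3,1,0,0,0,0]
    - [3,1,0,0,0,0]
    - [3,1,0,0,0,0]
    - [3,1,0,0,0,0]
    - [3,1.1,0,0,0,0]
    - [2.5,1,0,0,0,0]
    - [1.4,0.5,0,0,0,0]
    - [0,0,0,0,0,0]

```text
t: 33.6
tool_pos: [0.6134, 0.1354, 0.2022]
ee_rot: [[-0.029, 1.0, -0.003], [1.0, 0.029, 0.004], [0.004, -0.003, -1.0]]
ft_force: [-1.0, 0.8, -1.7]
opening: 0.063
finger_force: 39.0
```

```bash
python3 - <<'E'
from h import *
st(); go(*rk(-.004,.089,.068),1.4)
im=vision.grab_frame("wrist"); cv2.imwrite("pics/w12.png",im)
for n,p in (("M",(-.003,.001,.094)),("L",(-.006,.178,.094))): print(n,np.round(wproj(rk(*p))))
for m in vision.masks_of("row_jar0","wrist"): print(round(m["p"],2),np.round(m["extent"]))
E
```

```text
t 33.6 pos [0.6134 0.1354 0.2022] f [-1.   0.8 -1.7] open 0.063 ff 39.0 q [ 11.  19. -32.  87.  10.  77. -20.]
shift cm [-0.81  0.26 13.42] turn_z 0.004 tool y yaw 1.6 z-axis [-0.003  0.004 -1.   ]
M [281. 302.]
L [278. 109.]
0.85 [241.  74. 317. 150.]
```

Request:
jog_arm:
  commands:
    - [0,0,0,0,0,0]
    - [0,0,0,0,0,0]
    - [0,0,0,0,0,0]

```text
t: 33.95
tool_pos: [0.6148, 0.127, 0.2037]
ee_rot: [[-0.019, 1.0, -0.0], [1.0, 0.019, -0.001], [-0.001, -0.0, -1.0]]
ft_force: [0.1, 0.2, -1.5]
opening: 0.0631
finger_force: 39.0
```

Request:
jog_arm:
  commands:
    - [0.1,0.1,1,0,0,0]
    - [0,0,1.5,0,0,0]
    - [0,0,2,0,0,0]
    - [0,0,2,0,0,0]
    - [0,0,2,0,0,0]
    - [0,0,2,0,0,0]
    - [0,0,1.5,0,0,0]
    - [0,0,0.9,0,0,0]
    - [0,0,0.4,0,0,0]
    - [0,0,0.2,0,0,0]
    - [0,0,0,0,0,0]
    - [0,0,0,0,0,0]

```text
t: 34.95
tool_pos: [0.6166, 0.1298, 0.0698]
ee_rot: [[-0.021, 1.0, 0.002], [1.0, 0.021, 0.0], [0.0, 0.002, -1.0]]
ft_force: [0.2, 1.0, -2.5]
opening: 0.0632
finger_force: 39.0
```

Request:
jog_arm:
  commands:
    - [0,0,0.2,0,0,0]
    - [0,0,0.1,0,0,0]
    - [0,0,0.1,0,0,0]
    - [0,0,0,0,0,0]
    - [0,0,0,0,0,0]

```text
t: 35.37
tool_pos: [0.6159, 0.1296, 0.0649]
ee_rot: [[-0.021, 1.0, 0.0], [1.0, 0.021, -0.0], [-0.0, 0.0, -1.0]]
ft_force: [1.4, 0.2, -1.7]
opening: 0.0629
finger_force: 39.0
```

Request:
jog_arm:
  commands:
    - [0,0,0.1,0,0,0]
    - [0,0,0.05,0,0,0]
    - [0,0,0,0,0,0]
    - [0,0,0,0,0,0]

```text
t: 35.7
tool_pos: [0.6161, 0.1296, 0.0647]
ee_rot: [[-0.021, 1.0, 0.001], [1.0, 0.021, -0.0], [-0.0, 0.001, -1.0]]
ft_force: [-2.4, -0.6, 5.7]
opening: 0.0632
finger_force: 39.7
```

Request:
jog_arm:
  commands:
    - [0,0,0,0,0,0]
    - [0,0,0,0,0,0]
    - [0,0,0,0,0,0]
    - [0,0,0,0,0,0]
    - [0,0,-1,0,0,0]
    - [0,0,-1.5,0,0,0]
    - [0,0,-2,0,0,0]
    - [0,0,-3,0,0,0]
    - [0,0,-3,0,0,0]
    - [0,0,-2,0,0,0]
    - [-2,-1,0,0,0,0]
    - [-3,-3,0,0,0,0]
    - [-3,-4,0,0,0,0]
    - [-1,-3.5,0,0,0,0]
    - [0,-1,0,0,0,0]
    - [0,0,0,0,0,0]
  gripper: 1

```text
t: 37.03
tool_pos: [0.4981, 0.0418, 0.1892]
ee_rot: [[-0.019, 1.0, 0.001], [1.0, 0.019, -0.002], [-0.002, 0.001, -1.0]]
ft_force: [0.5, 0.3, -0.0]
opening: 0.087
finger_force: 0.0
```

Request:
jog_arm:
  commands:
    - [0,0,0,0,0,0.1]
    - [0,0,0,0,0,0.1]
    - [0,0,0,0,0,0.1]
    - [0,0,0,0,0,0.1]
    - [0,0,0,0,0,0.1]
    - [0,0,0,0,0,0.1]
    - [0,0,0,0,0,0.1]
    - [0,0,0,0,0,0.1]
    - [0,0,0,0,0,0.1]
    - [0,0,0,0,0,0.1]
    - [0,0,0,0,0,0.1]
    - [0,0,0,0,0,0.1]
    - [0,0,0,0,0,0.1]
    - [0,0,0,0,0,0.1]
    - [0,0,0,0,0,0.1]
    - [0,0,0,0,0,0.07]
    - [0,0,0,0,0,0]
    - [0,0,0,0,0,0]
  gripper: 0.6

```text
t: 38.53
tool_pos: [0.5009, 0.0437, 0.1887]
ee_rot: [[1.0, 0.025, 0.001], [0.025, -1.0, 0.001], [0.001, -0.001, -1.0]]
ft_force: [0.3, -0.6, -0.5]
opening: 0.0524
finger_force: 0.0
```

```bash
python3 - <<'E'
from h import *
st(); go(.4891,.0369,.0348,-88.6)
im=vision.grab_frame("wrist"); cv2.imwrite("pics/w13.png",im)
print(np.round(wproj(rk(-.1323,0,.0503))))
for n in ("L","B","M","A","R"): pass
for m in vision.masks_of("row_jar0","wrist"): print(round(m["p"],2),np.round(m["extent"]))
E
```

```text
t 38.5 pos [0.5009 0.0437 0.1887] f [ 0.3 -0.6 -0.5] open 0.052 ff 0.0 q [ 20.   3. -28. 105.   1.  72. -98.]
shift cm [-1.22  0.66 15.39] turn_z 0.001 tool y yaw -88.5 z-axis [ 0.001  0.001 -1.   ]
[286. 212.]
0.97 [245.  24. 325. 106.]
0.86 [ 54.  52. 145. 122.]
0.63 [429.  50. 510. 119.]
```

View pics/w13.png

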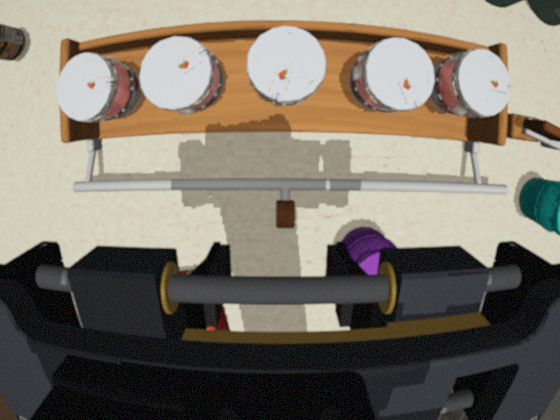

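The wrist view shows all five jars upright in one row, and the knob at (286,213) as predicted. Now I pinch the knob and raise the rail.

Request:
jog_arm:
  commands:
    - [-1.2,0.65,1,0,0,0]
    - [0,0,2,0,0,0]
    - [0,0,2.5,0,0,0]
    - [0,0,2.5,0,0,0]
    - [0,0,2.5,0,0,0]
    - [0,0,2,0,0,0]
    - [0,0,2,0,0,0]
    - [0,0,0.8,0,0,0]
    - [0,0,0,0,0,0]
    - [0,0,0,0,0,0]

```text
t: 39.47
tool_pos: [0.4884, 0.0361, 0.0357]
ee_rot: [[1.0, 0.022, 0.0], [0.022, -1.0, 0.0], [0.0, -0.0, -1.0]]
ft_force: [0.1, -0.1, 1.2]
opening: 0.052
finger_force: 0.0
```

Request:
jog_arm:
  commands:
    - [0,0,0,0,0,0]
    - [0,0,0,0,0,0]
    - [0,0,0,0,0,0]
    - [0,0,0,0,0,0]
    - [0,0,0,0,0,0]
    - [0,0,0,0,0,0]
    - [0,0,0,0,0,0]
  gripper: 0
  grip_force: 12

```text
t: 40.05
tool_pos: [0.4882, 0.0368, 0.0356]
ee_rot: [[1.0, 0.022, 0.0], [0.022, -1.0, 0.001], [0.001, -0.001, -1.0]]
ft_force: [-0.2, 2.6, 1.8]
opening: 0.0179
finger_force: 12.0
```

Request:
jog_arm:
  commands:
    - [0.4,0,-0.69,0,0,0]
    - [0.47,0,-0.65,0,0,0]
    - [0.53,0,-0.6,0,0,0]
    - [0.59,0,-0.55,0,0,0]
    - [0.64,0,-0.48,0,0,0]
    - [0.68,0,-0.42,0,0,0]
    - [0.72,0,-0.35,0,0,0]
    - [0.75,0,-0.27,0,0,0]
    - [0.77,0,-0.2,0,0,0]
    - [0.79,0,-0.12,0,0,0]
    - [0.8,0,-0.04,0,0,0]
    - [0.3,0,0,0,0,0]
    - [0,0,0,0,0,0]
    - [0,0,0,0,0,0]

```text
t: 41.22
tool_pos: [0.5626, 0.0384, 0.0795]
ee_rot: [[1.0, 0.022, -0.0], [0.022, -1.0, 0.001], [-0.0, -0.001, -1.0]]
ft_force: [-2.7, 4.8, 0.3]
opening: 0.0182
finger_force: 12.0
```

Request:
jog_arm:
  commands:
    - [0.3,0,0,0,0,0]
    - [0.3,0,0,0,0,0]
    - [0,0,0,0,0,0]
    - [0,0,0,0,0,0]

```text
t: 41.55
tool_pos: [0.5643, 0.0384, 0.079]
ee_rot: [[1.0, 0.023, -0.009], [0.023, -1.0, -0.0], [-0.009, 0.0, -1.0]]
ft_force: [-12.1, 4.0, 7.9]
opening: 0.018
finger_force: 12.0
```

Rail is against its shut stop (12 N). Release, rise, go to the button rib, which lies at about 80° to the front.

Request:
jog_arm:
  commands:
    - [-0.3,0,0,0,0,0]
    - [0,0,0,0,0,0]
    - [0,0,0,0,0,0]
    - [0,0,0,0,0,0]
    - [0,0,-1,0,0,0]
    - [0,0,-2,0,0,0]
    - [0,0,-3,0,0,0]
    - [0,0,-3,0,0,0]
    - [0,0,-2,0,0,0]
    - [0,0,0,0,0,0]
    - [0,0,0,0,0,0]
  gripper: 0.4

```text
t: 42.47
tool_pos: [0.5668, 0.0374, 0.1912]
ee_rot: [[1.0, 0.021, 0.004], [0.021, -1.0, -0.001], [0.004, 0.001, -1.0]]
ft_force: [-0.5, 0.1, -0.7]
opening: 0.0346
finger_force: 0.0
```

```bash
python3 - <<'E'
from h import *
st(); go(.5965,-.213,.19,-9.7)
im=vision.grab_frame("wrist"); cv2.imwrite("pics/w14.png",im)
for m in vision.masks_of("rail_knob","wrist")[:2]: print(round(m["p"],2),np.round(m["extent"]))
print("knob shut",np.round(wproj(rk(-.061,0,.108))), "bar", [np.round(wproj(rk(-.061,y,.064))) for y in (-.2,.2)])
cols=[]
for x in (100,450):
    cols.append(im[150:260:4,x].mean(1).round().tolist())
print(cols)
E
```

```text
t 42.5 pos [0.5668 0.0374 0.1912] f [-0.5  0.1 -0.7] open 0.035 ff 0.0 q [ 18.  11. -28.  97.   5.  73. -99.]
shift cm [ 2.43 25.1   0.15] turn_z -1.380 tool y yaw -88.8 z-axis [ 0.004 -0.001 -1.   ]
0.78 [ 56. 199. 514. 242.]
0.35 [420. 114. 501. 185.]
knob shut [278. 223.] bar [array([471., 208.]), array([ 85., 209.])]
[[214.0, 207.0, 215.0, 216.0, 213.0, 214.0, 216.0, 217.0, 195.0, 102.0, 105.0, 68.0, 61.0, 70.0, 160.0, 186.0, 195.0, 195.0, 204.0, 203.0, 199.0, 202.0, 205.0, 207.0, 201.0, 205.0, 199.0, 206.0], [215.0, 217.0, 217.0, 216.0, 210.0, 164.0, 92.0, 143.0, 127.0, 124.0, 133.0, 103.0, 151.0, 192.0, 166.0, 183.0, 200.0, 198.0, 203.0, 206.0, 206.0, 205.0, 202.0, 202.0, 206.0, 206.0, 206.0, 134.0]]
```

Request:
jog_arm:
  commands:
    - [0.2,1.6,0,0,0,0]
    - [0.3,3,0,0,0,0]
    - [0.3,3,0,0,0,0]
    - [0.3,3,0,0,0,0]
    - [0.3,3,0,0,0,0]
    - [0.3,3,0,0,0,0]
    - [0.3,3,0,0,0,0]
    - [0.3,3,0,0,0,0]
    - [0.1,2.5,0,0,0,0]
    - [0,0,0,0,0,0]
    - [0,0,0,0,0,0]

```text
t: 43.48
tool_pos: [0.5935, -0.2149, 0.1869]
ee_rot: [[1.0, 0.018, -0.003], [0.018, -1.0, 0.001], [-0.003, -0.001, -1.0]]
ft_force: [0.1, -0.1, 0.6]
opening: 0.0348
finger_force: 0.0
```

Request:
jog_arm:
  commands:
    - [0,0,0,0,0,-0.1]
    - [0,0,0,0,0,-0.1]
    - [0,0,0,0,0,-0.1]
    - [0,0,0,0,0,-0.1]
    - [0,0,0,0,0,-0.1]
    - [0,0,0,0,0,-0.1]
    - [0,0,0,0,0,-0.1]
    - [0,0,0,0,0,-0.1]
    - [0,0,0,0,0,-0.1]
    - [0,0,0,0,0,-0.1]
    - [0,0,0,0,0,-0.1]
    - [0,0,0,0,0,-0.1]
    - [0,0,0,0,0,-0.1]
    - [0,0,0,0,0,-0.08]
    - [0,0,0,0,0,0]
    - [0,0,0,0,0,0]
  gripper: 0.6

```text
t: 44.82
tool_pos: [0.5948, -0.2111, 0.1884]
ee_rot: [[0.168, 0.986, -0.001], [0.986, -0.168, 0.001], [0.001, -0.001, -1.0]]
ft_force: [0.7, 0.5, 0.4]
opening: 0.0521
finger_force: 0.0
```

```bash
python3 - <<'E'
from h import *
st(); go(.5965,-.2135,.0985,-9.7)
E
```

```text
t 44.8 pos [ 0.5948 -0.2111  0.1884] f [0.7 0.5 0.4] open 0.052 ff 0.0 q [ 41.  20. -30.  88.  10.  75.   0.]
shift cm [-0.21  0.22  8.99] turn_z 0.000 tool y yaw -9.7 z-axis [-0.001  0.001 -1.   ]
```

Request:
jog_arm:
  commands:
    - [-0.2,0.2,1,0,0,0]
    - [0,0,2,0,0,0]
    - [0,0,2,0,0,0]
    - [0,0,2,0,0,0]
    - [0,0,1.5,0,0,0]
    - [0,0,0.5,0,0,0]
    - [0,0,0,0,0,0]
    - [0,0,0,0,0,0]

```text
t: 45.48
tool_pos: [0.5967, -0.2149, 0.0991]
ee_rot: [[0.168, 0.986, 0.0], [0.986, -0.168, 0.0], [0.0, 0.0, -1.0]]
ft_force: [0.9, 0.4, -0.6]
opening: 0.0523
finger_force: 0.0
```

Request:
jog_arm:
  commands:
    - [0,0,0,0,0,0]
    - [0,0,0,0,0,0]
    - [0,0,0,0,0,0]
    - [0,0,0,0,0,0]
    - [0,0,0,0,0,0]
    - [0,0,0,0,0,0]
    - [0,0,0,0,0,0]
  gripper: 0
  grip_force: 15

```text
t: 46.07
tool_pos: [0.5947, -0.2149, 0.099]
ee_rot: [[0.168, 0.986, -0.004], [0.986, -0.168, 0.001], [-0.0, -0.004, -1.0]]
ft_force: [-10.3, 2.1, 7.3]
opening: 0.0132
finger_force: 5.0
```

Request:
jog_arm:
  commands:
    - [0,0,0,0,0,0.1]
    - [0,0,0,0,0,0.1]
    - [0,0,0,0,0,0.1]
    - [0,0,0,0,0,0.1]
    - [0,0,0,0,0,0.1]
    - [0,0,0,0,0,0.1]
    - [0,0,0,0,0,0.1]
    - [0,0,0,0,0,0.1]
    - [0,0,0,0,0,0.1]
    - [0,0,0,0,0,0.1]
    - [0,0,0,0,0,0.1]
    - [0,0,0,0,0,0.1]
    - [0,0,0,0,0,0.1]
    - [0,0,0,0,0,0.1]
    - [0,0,0,0,0,0.03]
    - [0,0,0,0,0,0]
    - [0,0,0,0,0,0]

```text
t: 47.48
tool_pos: [0.5918, -0.2131, 0.0988]
ee_rot: [[1.0, -0.027, -0.011], [-0.027, -1.0, 0.003], [-0.011, -0.003, -1.0]]
ft_force: [-13.6, 4.6, 10.2]
opening: 0.01
finger_force: 15.0
```

Request:
jog_arm:
  commands:
    - [0,0,0,0,0,-0.04]
    - [0,0,0,0,0,0]
    - [0,0,0,0,0,0]

```text
t: 47.73
tool_pos: [0.5919, -0.213, 0.0987]
ee_rot: [[1.0, 0.013, -0.011], [0.013, -1.0, 0.003], [-0.011, -0.003, -1.0]]
ft_force: [-13.4, 4.4, 10.1]
opening: 0.0097
finger_force: 15.0
```

Request:
jog_arm:
  commands:
    - [0,0,0,0,0,0]
    - [0,0,0,0,0,0]
    - [0,0,0,0,0,0]
    - [0,0,0,0,0,0]
    - [0,0,-1,0,0,0]
    - [0,0,-2,0,0,0]
    - [0,0,-3,0,0,0]
    - [0,0,-3,0,0,0]
    - [0,0,-2,0,0,0]
    - [0,0,-1,0,0,0]
    - [-2,0,-1,0,0,0]
    - [-3,0,0,0,0,0]
    - [-2,0,0,0,0,0]
    - [0,0,0,0,0,0]
    - [0,0,0,0,0,0]
  gripper: 0.6

```text
t: 48.98
tool_pos: [0.5258, -0.2164, 0.2292]
ee_rot: [[1.0, 0.01, 0.0], [0.01, -1.0, -0.001], [0.0, 0.001, -1.0]]
ft_force: [0.7, 0.7, 0.6]
opening: 0.0521
finger_force: 0.0
```

```bash
python3 - <<'E'
from h import *
st()
im=vision.grab_frame("wrist"); t=vision.grab_frame("scene")
a=cv2.resize(im[0:300,0:420],(560,400)); b=cv2.resize(t[165:265,180:340],(640,400),interpolation=cv2.INTER_CUBIC)
out=np.zeros((600,800,3),np.uint8); out[:300,:420]=im[0:300,:420]; out[:250,420:800]=cv2.resize(t[165:265,185:337],(380,250),interpolation=cv2.INTER_CUBIC)
tp=vision.grab_frame("top")[160:220,190:370]; out[300:567,:800]=cv2.resize(tp,(800,267),interpolation=cv2.INTER_CUBIC)
cv2.imwrite("pics/f.png",out)
for n,p in (("ribB",(-.008,-.252,.127)),("ribF",(-.056,-.252,.127)),("barR",(-.061,-.2,.064)),("knob",(-.061,0,.108))): print(n,np.round(wproj(rk(*p))))
E
```

```text
t 49.0 pos [ 0.5258 -0.2164  0.2292] f [0.7 0.7 0.6] open 0.052 ff 0.0 q [ 34.   9. -16.  94.   3.  77. -72.]
ribB [277.  99.]
ribF [277. 158.]
barR [226. 157.]
knob [ 42. 173.]
```

View pics/f.png

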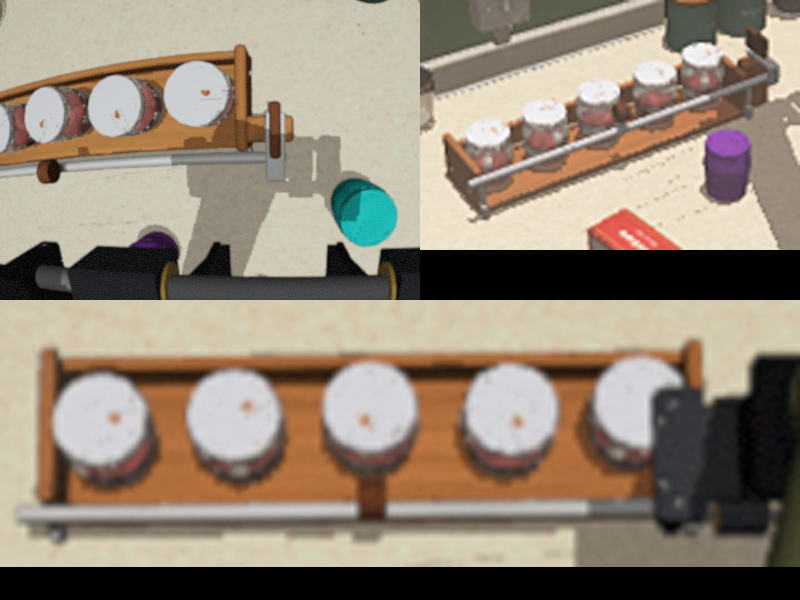

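The final picture shows five upright jars in one row and the rail shut. The button rib is straight across at wrist pixels (275,101)–(275,158), as predicted for locked. The purple and turquoise jars and the tea carton are where they were.

```bash
python3 -c "
from rig import job; print(job.sign_off())"
```

```text
the job is handed in; nothing more can be done
None
```

The job is handed in: both loose jars stand upright with the other three in one row in the rack, the rail is shut, and the turnbutton is back across it.

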